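Tare the parts scale for an empty tray

TASK

Set the empty steel tray gently on the middle of the scale's platform and let go. The tray's weight swings the dial's pointer: then turn the dial's ring by its tab until the ring's zero mark, on the tab, stands right at the pointer (the scale reads zero within half a small division). Leave the tray standing on the platform and the other things on the bench alone.

Things in the scene. Friction and masses are not known exactly. Their poses are not given: they have to be found in the camera images.
- scale: The bench scale, fixed to the bench: a grey case 190 x 370 mm (x, y), top 58 to 60 mm above the bench. Origin at the centre of its underside, on the bench. Its x axis points away from the robot (up to 0.25 rad aside), y towards the platform. The platform's centre is at y = +100 mm on the scale, the dial's centre at y = -100 mm, both at x = 0.
- platform_top (a point): Centre of the upper face of the square steel weighing platform, 140 x 140 mm and 6 mm thick; empty, this face is 100 mm above the bench. It sinks upright on a spring of 300 N/m (7 to 14 mm under the tray) and settles in about half a second; axes as the scale's.
- tray: The empty steel parts tray, 120 mm long (its x), 56 mm wide (its y), 50 mm high, walls 4 mm, open at the top; origin at the centre of its underside. Weighs 0.2 to 0.43 kg. It starts on the bench; it can be gripped across its 56 mm width from above, and may stand any way round on the platform.
- dial_center (a point): Centre of the dial, on its turning axis, 60 mm above the bench on the scale's case. The dial lies flat and faces up; axes as the scale's. Round it an aluminium ring, 108 to 136 mm in diameter, its top 72 mm above the bench, with a small division every 10 degrees.
- pointer (a joint): Angle of the black pointer, rad, clockwise seen from above; 0 points along the scale's +x (away from the robot). Reads 0 with the platform empty and grows by 100 rad per metre that the platform sinks: 0.6 to 1.45 with the tray on.
- pointer_tip (a point): Tip of the pointer, 46 mm from the dial's axis, 6 mm above the case; its x axis points outwards along the pointer. The pointer lies inside the ring, below the ring's top; do not push it.
- ring (a joint): Angle of the ring (bezel) with its tab and zero mark, rad, clockwise seen from above; 0 has the tab towards the scale's +x. The scale reads zero when this equals the pointer's angle. Turns either way between -1.8 and 2.6; starts between -1.2 and 0.2. Friction (0.12 N m, about 2 N at the tab) holds it where it is left.
- ring_zero (a point): The zero mark: middle of the top of the ring's tab, 64 mm from the dial's axis, 96 mm above the bench; its x axis points outwards. The tab is the one block standing up from the ring: 12 mm wide along the ring, 16 mm radially (56 to 72 mm from the axis), 24 mm high above the ring's top, of black plastic with a white line on its top. It can be pushed from either side.
- junction_box: A grey plastic electrical junction box with a white cover, 85 x 85 mm, 49 mm high, standing on the bench; origin at the centre of its underside. A bystander: leave it alone.
- wire_spool: A grey plastic wire spool standing on its flange, 80 mm diameter, 50 mm high; origin at the centre of its underside. A bystander: leave it alone.
- screwdriver: A screwdriver lying on the bench, about 200 mm long; origin at its middle. A bystander: leave it alone.
Not all that is in view belongs to the job. Of the things like the tray, leave any that is orange or purple; of the rest the smaller one is meant.

How it is judged (in metres and radians):
On the way, in this order (a step that is already met when the one before it is completed fails the run):
1. the tray stands released on the middle of the platform (horizontal distance between tray and platform_top below 0.03 m and z of tray in the frame of platform_top between -0.004 and 0.004 m and angle between tray's own z axis and vertical below 0.1 rad and linear speed of tray below 0.03 m/s and contact force between the fingers and tray below 0.1 N), for 0.3 s.
2. the ring's zero mark stands at the pointer (angle between the x axis of ring_zero and the x axis of pointer_tip, either way round below 0.09 rad and horizontal distance between ring_zero and pointer_tip below 0.03 m), for 0.2 s.
At the end, for the whole second after the job is handed in: The tray stands upright and at rest on the platform, released, its centre within 30 mm of the platform's centre, and the ring, at rest, has its zero mark within 0.09 rad (half a small division) of the pointer (all of step 1 and all of step 2 and velocity of joint ring between -0.05 and 0.05 rad/s); the robot touches nothing.
It fails at once if the tray is dropped or slammed on the platform (over 25 N) (contact force between tray and platform above 25 N).
It fails at once if the junction box is shifted by more than 30 mm (distance of junction_box from where it was at the start of the episode above 0.03 m).
It fails at once if the wire spool is shifted by more than 30 mm (distance of wire_spool from where it was at the start of the episode above 0.03 m).
It fails at once if the screwdriver is shifted by more than 30 mm (distance of screwdriver from where it was at the start of the episode above 0.03 m).
It also fails if it takes over 64 s, if anything falls off the work surface, if the arm or the gripper's body presses on something with over 40 N, if the wrist force passes 120 N, or if a joint passes its speed limit or range.

ROBOT

A 6-joint arm with a two-finger parallel gripper is mounted at the origin on the work surface. World frame = base frame: x ahead of the robot, y to its left, z up, the work surface at z = 0. Lengths are in mm, angles in degrees, forces in N, time in s.
With the tool pointing down it reaches from about 300 to 850 mm from the base axis. Payload 5.4 kg.
Tool frame: the origin (TCP) lies on the centre line of the jaws, within the pads' length; the fingertips stand 19 mm ahead of it and the grasp point (between the pads) is the TCP; z points along the fingers, x is the direction in which the jaws open and shut, and the axes are right-handed (so a half turn about z gives the same grasp; the last joint's range is limited). The gripper opens to 85 mm and grips with 20 to 120 N. Pads are 22 mm wide; open, the fingers measure 114 mm over their backs; the gripper's body (76 mm by 85 mm) begins 54 mm behind the grasp point. The pads swing forward as they close: fully open they stand 13 mm farther back than shut.
Start: joints at [54.425, 9.076, 91.501, -0, 79.423, -12.038], TCP at [229.63, 527.14, 250.299] pointing down, gripper open.
Joint ranges: [-166.64, 166.64], [-54.1, 131.32], [10.49, 154.53], [-73.88, 253.88], [9.74, 151.15], [-171.62, 171.62]. Speed limits (degrees/s): [147.25, 147.25, 180, 180, 180, 180].

INTERFACE

Orientations are given as a 3x3 rotation matrix whose columns are the frame's x, y, z axes.
In Python, from bench import arm gives the robot as it stands.
- The arm moves only by the shell command python3 -m crank 'ROWS' [FORCE]. ROWS is JSON, a list of rows, each an object with "hand": the gripper command: -1 is shut, 1 is fully open, values between are in proportion; "travel": the shift along the tool's x, y, z in cm, a list of three; "rotation": the turn, a rotation vector about the tool's x, y, z in degrees, a list of three. In form: [{"hand": hand, "travel": [x, y, z], "rotation": [wx, wy, wz]}, ...]. A call has 1 to 12 rows; each row is the pose to reach, as a shift and turn from the pose commanded when the call began, along the tool's axes at that moment; what a row does not reach only later rows make up. A row lasts 1/10 s, in which the tool goes at most 50 mm and 8.59 degrees, less where a joint would pass 70% of its speed; a pose out of reach is approached as far as the arm can. A call with a gripper value outside its range is refused whole. The fingers move at their own pace and stop on an object; FORCE is the grip in N (left out, the last holds). Time passes only in rows, so rows that repeat a pose let the fingers close. It gives the time, the measured TCP pose, the force and the opening at its end, in the units of the state.
- arm.state(): the state, without advancing time (a new reading comes with each control period).
- arm.capture(name): name is "side" or "top" or "wrist"; returns a dict with "color" (420x560x3 uint8, red, green, blue), "mtx" (3x3 intrinsics, pixels), "origin" and "rotation" of the camera in the world. Camera axes: x right, y up, looking along -z (the intrinsics and any distortion apply to the point x, -y, -z); pixel columns grow to the right and rows downward; lengths in mm; the calibration is good to about 2 mm. The wrist camera is an equidistant fisheye: a pixel r from the principal point sees the ray r / f radians off the axis. A picture is of the moment at which its call begins. There is no depth.
- arm.hand_in(): hands the job in, once; it reports no verdict.
Trained networks look in a picture, given as the dict that the camera call returned (one of the last four; its "shot" number tells which), for a name from the list of things; names that differ only in an ending like _2 or _b are one class to them, and where a whole thing is asked for, a point or a joint stands for the part that bears it (a point fixed in the world has none). Each returns a list of dicts, best first, with "conf" (0 to 1); they miss things now and then, are a little off and sometimes report something else, mostly with a low value. They report only what shows in the picture. A call takes as long as a camera call. They do not tell look-alikes from the thing itself.
- arm.search_frame(picture, label): "rect" ([left, top, right, bottom] as shares, 0 to 1, of the picture: columns of its width, rows of its height, round what is visible of it).
The state is a dict: "time_s": time; "joints": joint angles; "joint_velocities": joint speeds; "effort": joint torques, N m; "eef_pos": TCP position; "tool_rot": TCP orientation; "contact_force": force on the tool from outside, world axes, zero at the start; "wrist_torque": the same for the moment, N m; "grip_width": finger opening in mm.
Only numpy, scipy, OpenCV 4.12 (cv2) and the standard library are available. Lean on these libraries where they do the work, as an engineer would, in place of code of your own. Each camera call takes 0.05 s, during which the arm holds its last target.

## Working session

There is one attempt and no reset: what is moved stays moved. The work goes in short steps, Python scripts to look and compute and a shell command to move; the robot and the scene stay as the last step left them, time stands still between calls to the robot, and variables do not carry over. Pictures are saved under pics/ and viewed, and the job is handed in when it is done.

```bash
ls; mkdir -p pics; python3 - <<'E'
from bench import arm
import cv2,pickle
s=arm.state();print(s['time_s'],s['eef_pos'],s['tool_rot'],s['grip_width'])
for n in['top','side','wrist']:
    p=arm.capture(n);cv2.imwrite(f'pics/{n}0.png',p['color'][:,:,::-1]);pickle.dump(p,open(f'{n}0.pkl','wb'))
    print(n,p['mtx'],p['origin'],p['rotation'],[k for k in p])
    for l in ['scale','tray','ring_zero','pointer','junction_box','wire_spool','screwdriver']:
        print(l,[(round(d['conf'],2),[round(v*(560,420)[i%2]) for i,v in enumerate(d['rect'])]) for d in arm.search_frame(p,l)])
E
```

```text
pics
0.0 [229.29928557 526.66229888 249.28225558] [[ 3.99310920e-01  9.16814898e-01 -1.10966861e-03]
 [ 9.16813556e-01 -3.99312287e-01 -1.61294764e-03]
 [-1.92187874e-03 -3.73291622e-04 -9.99998084e-01]] 85.30624406433971
top [[417.25205474   0.         280.42341808]
 [  0.         417.25205474 207.08336796]
 [  0.           0.           1.        ]] [ 310.01248823  214.96350787 1339.79826976] [[-8.24858219e-02  9.74169594e-01 -2.10213440e-01]
 [-9.96591793e-01 -8.08291836e-02  1.64754463e-02]
 [-9.41501912e-04  2.10855980e-01  9.77516685e-01]] ['color', 'mtx', 'origin', 'rotation', 'shot']
scale [(0.89, [318, 190, 441, 262])]
tray [(0.9, [247, 230, 274, 270]), (0.66, [172, 260, 234, 308]), (0.61, [151, 177, 209, 212])]
ring_zero [(0.62, [390, 204, 437, 246]), (0.62, [324, 191, 380, 241])]
pointer []
junction_box [(0.96, [234, 167, 271, 202])]
wire_spool [(0.96, [372, 144, 399, 171])]
screwdriver [(0.66, [324, 125, 337, 184])]
side [[511.57066717   0.         280.81279666]
 [  0.         511.57066717 213.25889975]
 [  0.           0.           1.        ]] [  436.50926273 -1056.28918
[... 536 characters left out ...]
spool [(0.97, [338, 300, 364, 334])]
screwdriver [(0.88, [320, 266, 384, 284])]
wrist [[325.1922621   0.        281.497117 ]
 [  0.        325.1922621 205.7041929]
 [  0.          0.          1.       ]] [153.57037388 558.47927027 375.01890532] [[ 3.99670818e-01 -8.68411992e-01 -2.93468652e-01]
 [ 9.16658735e-01  3.78649248e-01  1.27912124e-01]
 [ 4.12618015e-05 -3.20133347e-01  9.47372492e-01]] ['color', 'mtx', 'origin', 'rotation', 'shot']
scale [(0.63, [0, 371, 144, 419])]
tray [(0.97, [200, 265, 338, 347]), (0.86, [180, 334, 218, 373]), (0.8, [351, 203, 463, 272]), (0.64, [403, 389, 423, 414])]
ring_zero [(0.76, [11, 395, 32, 417])]
pointer []
junction_box []
wire_spool []
screwdriver []
```

View pics/top0.png

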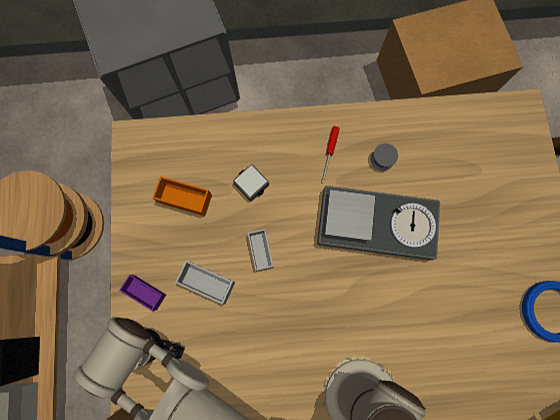

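View pics/side0.png

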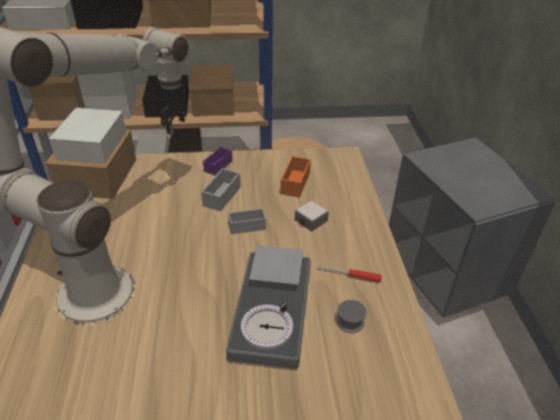

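View pics/wrist0.png

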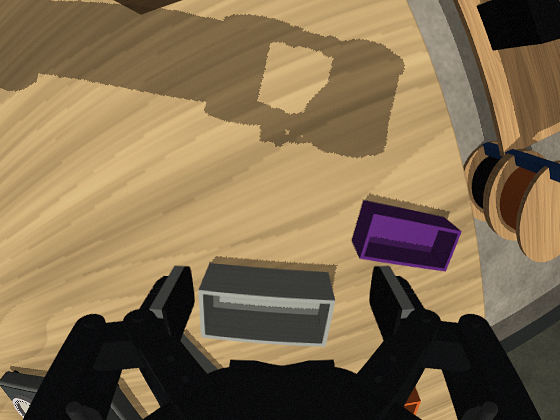

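Tray-like things in the top view: orange (182,196), purple (143,293), large grey (206,283) and small grey (260,250). Orange and purple are excluded, and the smaller grey one at (260,250) fits. I'll confirm with an enlarged crop and a size measurement.

```bash
cat > h.py <<'E'
import numpy as np,cv2,pickle
def ray(p,uv):
    m=p['mtx'];d=np.array([(uv[0]-m[0,2])/m[0,0],-(uv[1]-m[1,2])/m[1,1],-1.])
    return np.array(p['origin']),np.array(p['rotation'])@d
def atz(p,uv,z):
    o,d=ray(p,uv);return o+d*(z-o[2])/d[2]
def proj(p,X):
    c=np.array(p['rotation']).T@(np.array(X,float)-p['origin']);m=p['mtx']
    return np.array([m[0,2]+m[0,0]*c[0]/-c[2],m[1,2]+m[1,1]*c[1]/c[2]])
def crop(p,x0,y0,w,h,k,name):
    im=p['color'][y0:y0+h,x0:x0+w,::-1];im=cv2.resize(im,None,fx=k,fy=k,interpolation=cv2.INTER_CUBIC)
    for i in range(0,w,10):
        cv2.putText(im,str(x0+i),(i*k,8),0,.3,(0,0,255));cv2.line(im,(i*k,10),(i*k,15),(0,0,255))
    for i in range(0,h,10):
        cv2.putText(im,str(y0+i),(0,i*k+4),0,.3,(0,0,255))
    cv2.imwrite(name,im)
E
python3 - <<'E'
from h import *
p=pickle.load(open('top0.pkl','rb'))
crop(p,170,220,110,95,7,'pics/c1.png')
crop(p,310,180,135,90,5,'pics/c2.png')
E
```

```text
(no output)
```

View pics/c1.png

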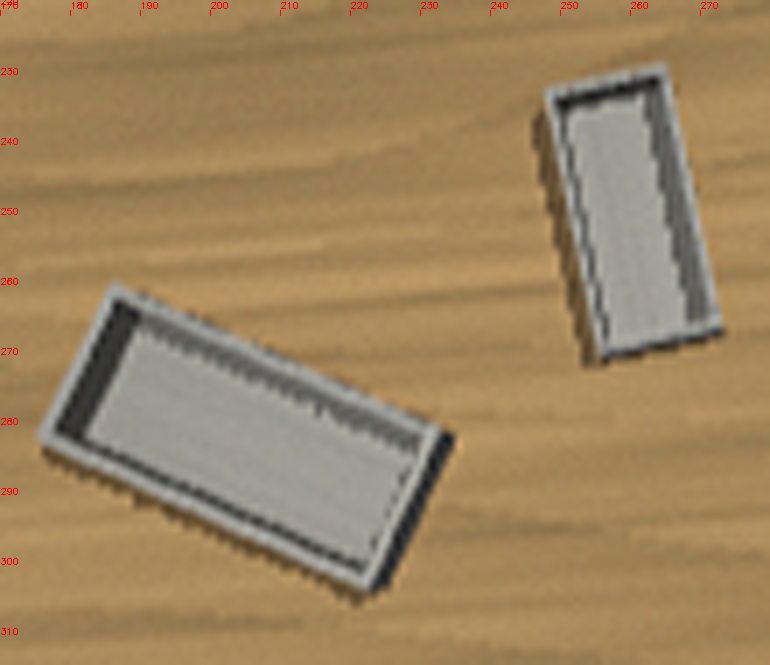

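View pics/c2.png

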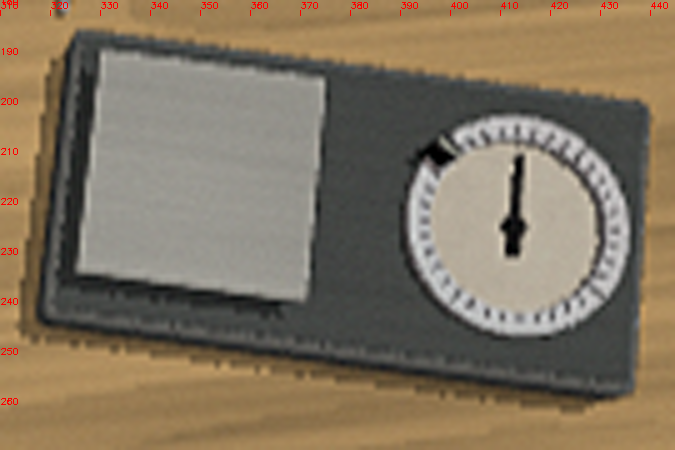

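```bash
python3 - <<'E'
from h import *
p=pickle.load(open('top0.pkl','rb'));s=pickle.load(open('side0.pkl','rb'))
def quad(n,c,z):
    P=np.array([atz(p,u,z) for u in c]);print(n,P[:,:2].round(0).tolist(),'c',P.mean(0).round(1))
    for i in range(4):
        d=P[(i+1)%4]-P[i];print('  edge',np.linalg.norm(d).round(1),np.degrees(np.arctan2(d[1],d[0])).round(1))
    return P
T=quad('tray',[(248,233),(265.3,229.1),(273,266.5),(256,270)],50)
L=quad('big',[(186,260.3),(233,281.5),(223,304),(175.5,282.5)],50)
quad('plat',[(330,190),(375.2,195.4),(371.2,240.4),(325.8,234.4)],100)
print('dial',atz(p,(412.4,225.4),66),'ring',atz(p,((391.5+436.5)/2,(202.8+247.2)/2),72),'tab',atz(p,(397,211),96),'tip',atz(p,(413.8,211),66))
print('tray c in side',proj(s,np.r_[T.mean(0)[:2],50]))
crop(s,210,190,130,100,6,'pics/c3.png')
crop(s,220,240,100,130,6,'pics/c4.png')
E
```

```text
tray [[513.0, 301.0], [521.0, 246.0], [403.0, 231.0], [397.0, 284.0]] c [458.7 265.6  50. ]
  edge 55.3 -81.9
  edge 118.6 -172.8
  edge 53.1 96.8
  edge 117.4 8.3
big [[444.0, 497.0], [368.0, 356.0], [304.0, 390.0], [380.0, 531.0]] c [374.1 443.5  50. ]
  edge 159.7 -118.5
  edge 72.6 152.1
  edge 159.8 61.7
  edge 73.2 -27.9
plat [[617.0, 38.0], [589.0, -98.0], [453.0, -68.0], [482.0, 65.0]] c [535.3 -15.5 100. ]
  edge 138.8 -101.8
  edge 139.6 167.6
  edge 136.4 77.6
  edge 138.3 -11.4
dial [ 492.43377848 -208.50677889   66.        ] ring [ 492.40443456 -211.6058259    72.        ] tab [ 536.01209203 -158.46551727   96.        ] tip [ 537.13645018 -219.62432515   66.        ]
tray c in side [246.44755739 215.10717771]
```

View pics/c3.png

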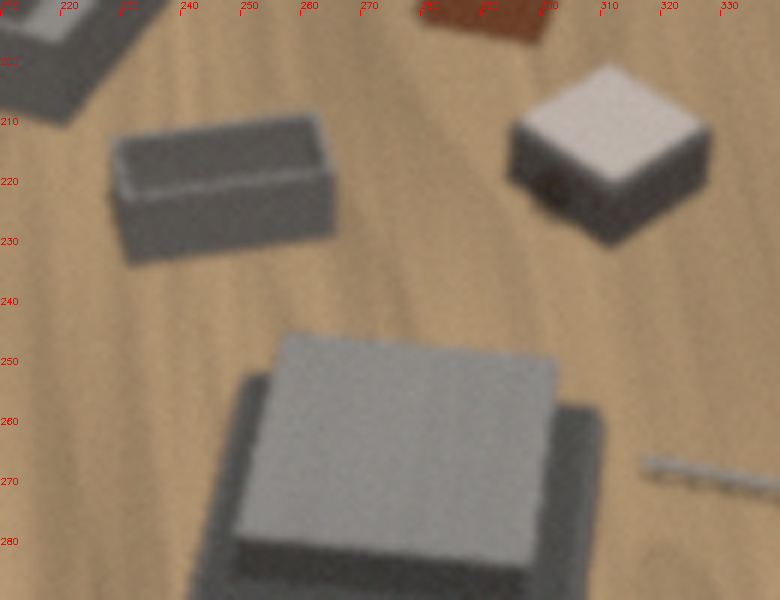

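View pics/c4.png

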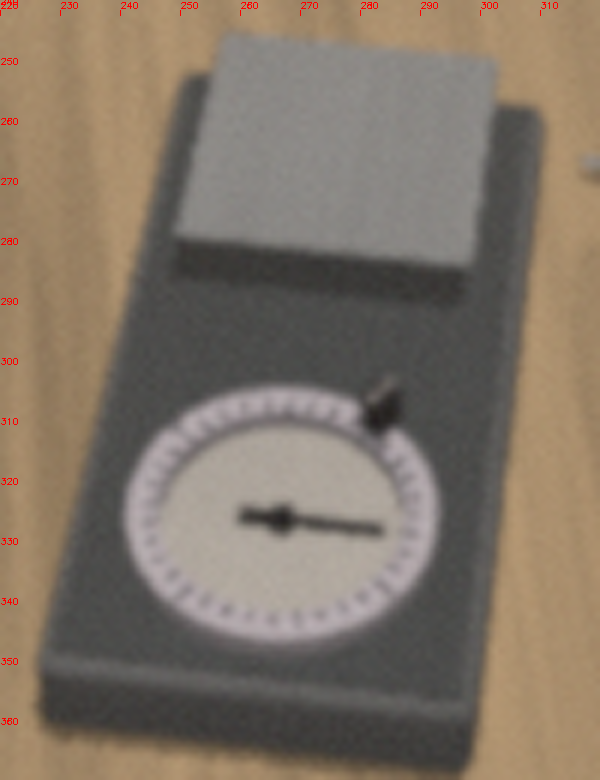

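The crop confirms it: the small grey tray measures about 118 x 54 mm (the big one is 160 x 73). Its centre is (459,266) and its long axis is at 7.8°. The scale's yaw is about -12°, the platform is at (535,-15), the dial at (493,-211) and the ring at about -1.1 rad. Next I'll move above the tray.

```bash
python3 -m crank '[{"hand":1,"travel":[-14.8,31.4,0],"rotation":[0,0,-31.3]},{"hand":1,"travel":[-14.8,31.4,0],"rotation":[0,0,-31.3]},{"hand":1,"travel":[-14.8,31.4,0],"rotation":[0,0,-31.3]},{"hand":1,"travel":[-14.8,31.4,0],"rotation":[0,0,-31.3]},{"hand":1,"travel":[-14.8,31.4,0],"rotation":[0,0,-31.3]},{"hand":1,"travel":[-14.8,31.4,0],"rotation":[0,0,-31.3]},{"hand":1,"travel":[-14.8,31.4,0],"rotation":[0,0,-31.3]},{"hand":1,"travel":[-14.8,31.4,4],"rotation":[0,0,-31.3]},{"hand":1,"travel":[-14.8,31.4,8],"rotation":[0,0,-31.3]},{"hand":1,"travel":[-14.8,31.4,12],"rotation":[0,0,-31.3]},{"hand":1,"travel":[-14.8,31.4,13],"rotation":[0,0,-31.3]},{"hand":1,"travel":[-14.8,31.4,13],"rotation":[0,0,-31.3]}]' 40
python3 - <<'E'
from bench import arm
from h import *
s=arm.state();print(s['time_s'],s['eef_pos'],s['tool_rot'].round(3) if hasattr(s['tool_rot'],'round') else s['tool_rot'],s['joints'],s['contact_force'])
p=arm.capture('wrist');cv2.imwrite('pics/w1.png',p['color'][:,:,::-1])
p=arm.capture('top');crop(p,210,200,120,90,6,'pics/t1.png')
E
```

```text
time_s: 2.4
eef_pos: [457.3, 265.8, 119.0]
tool_rot: [[-0.135, 0.991, -0.003], [0.991, 0.135, -0.001], [-0.001, -0.004, -1.0]]
contact_force: [-0.0, -0.6, 0.7]
grip_width: 85.3
2.4 [457.27134007 265.75804976 119.04994146] [[-0.135  0.991 -0.003]
 [ 0.991  0.135 -0.001]
 [-0.001 -0.004 -1.   ]] [ 1.70615799e+01  1.06484779e+01  1.05504541e+02 -2.40650227e-04
  6.40543422e+01 -8.07053154e+01] [-0.04287493 -0.60194395  0.67976307]
```

View pics/w1.png

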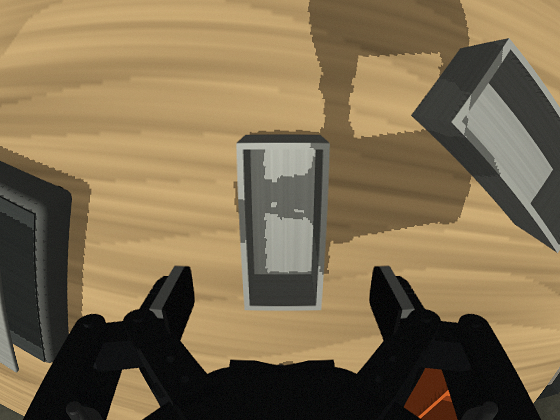

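The wrist view shows the tray (cols 238–328) centred between the fingers (190–375). Next: descend, grip and lift slightly.

```bash
python3 -m crank '[{"hand":1,"travel":[0,0,3],"rotation":[0,0,0]},{"hand":1,"travel":[0,0,6],"rotation":[0,0,0]},{"hand":1,"travel":[0,0,8.5],"rotation":[0,0,0]},{"hand":1,"travel":[0,0,8.5],"rotation":[0,0,0]},{"hand":-1,"travel":[0,0,8.5],"rotation":[0,0,0]},{"hand":-1,"travel":[0,0,8.5],"rotation":[0,0,0]},{"hand":-1,"travel":[0,0,8.5],"rotation":[0,0,0]},{"hand":-1,"travel":[0,0,8.5],"rotation":[0,0,0]},{"hand":-1,"travel":[0,0,8.5],"rotation":[0,0,0]},{"hand":-1,"travel":[0,0,8.5],"rotation":[0,0,0]},{"hand":-1,"travel":[0,0,8.5],"rotation":[0,0,0]}]' 40
```

```text
time_s: 3.6
eef_pos: [460.7, 266.9, 38.2]
tool_rot: [[-0.135, 0.991, 0.005], [0.991, 0.135, 0.002], [0.001, 0.005, -1.0]]
contact_force: [-0.7, 0.5, 6.7]
grip_width: 55.6
```

```bash
python3 -m crank '[{"hand":-1,"travel":[0,0,-1],"rotation":[0,0,0]},{"hand":-1,"travel":[0,0,-4],"rotation":[0,0,0]},{"hand":-1,"travel":[0,0,-8],"rotation":[0,0,0]},{"hand":-1,"travel":[0,0,-12],"rotation":[0,0,0]},{"hand":-1,"travel":[0,0,-16.5],"rotation":[0,0,0]},{"hand":-1,"travel":[0,0,-16.5],"rotation":[0,0,0]},{"hand":-1,"travel":[0,0,-16.5],"rotation":[0,0,0]},{"hand":-1,"travel":[0,0,-16.5],"rotation":[0,0,0]}]' 40
python3 - <<'E'
from bench import arm
from h import *
s=arm.state();print(s['contact_force'],s['joints'])
p=arm.capture('wrist');cv2.imwrite('pics/w2.png',p['color'][:,:,::-1])
p=arm.capture('side');crop(p,180,140,130,100,6,'pics/s2.png')
E
```

```text
time_s: 4.4
eef_pos: [457.1, 265.7, 198.8]
tool_rot: [[-0.135, 0.991, -0.003], [0.991, 0.135, -0.001], [-0.001, -0.003, -1.0]]
contact_force: [-0.2, 0.1, -3.6]
grip_width: 55.7
[-0.21941263  0.05772514 -3.57903382] [ 1.70578089e+01  4.95534925e+00  1.02008479e+02 -5.84422667e-04
  7.32186618e+01 -8.07052483e+01]
```

View pics/w2.png

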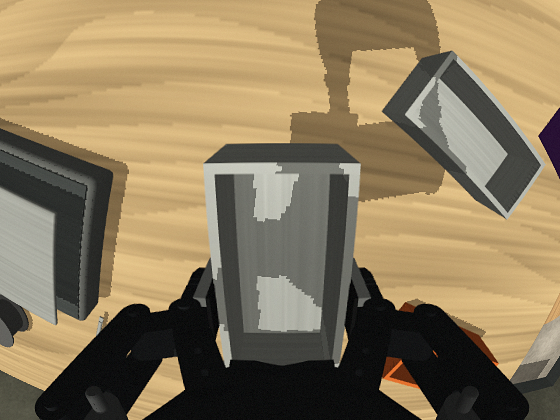

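View pics/s2.png

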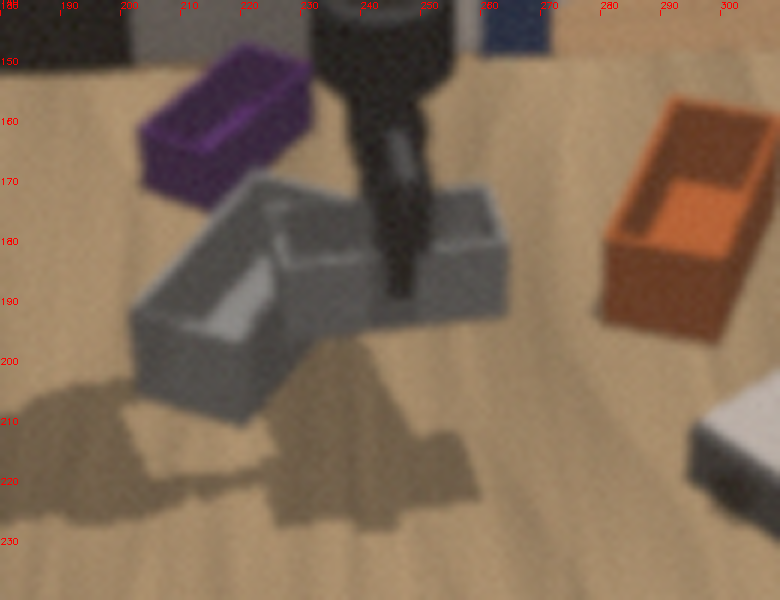

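The tray is gripped level and weighs about 3.6–4 N, so I expect the pointer at about 1.2–1.4. Now I'll carry it over the platform.

```bash
python3 -m crank '[{"hand":-1,"travel":[-3,0.4,0],"rotation":[0,0,3]},{"hand":-1,"travel":[-7,0.9,0],"rotation":[0,0,6]},{"hand":-1,"travel":[-11,1.5,0],"rotation":[0,0,9]},{"hand":-1,"travel":[-15,2,0],"rotation":[0,0,12]},{"hand":-1,"travel":[-19,2.6,0],"rotation":[0,0,15]},{"hand":-1,"travel":[-23,3.1,0],"rotation":[0,0,18]},{"hand":-1,"travel":[-26.5,3.5,0],"rotation":[0,0,20]},{"hand":-1,"travel":[-28.5,3.8,0],"rotation":[0,0,20]},{"hand":-1,"travel":[-28.9,3.9,0],"rotation":[0,0,20]},{"hand":-1,"travel":[-28.9,3.9,0],"rotation":[0,0,20]},{"hand":-1,"travel":[-28.9,3.9,0],"rotation":[0,0,20]}]' 40
python3 - <<'E'
from bench import arm
from h import *
s=arm.state();print(s['contact_force'],s['joints'])
p=arm.capture('wrist');cv2.imwrite('pics/w3.png',p['color'][:,:,::-1])
p=arm.capture('side');crop(p,210,190,130,100,6,'pics/s3.png')
E
```

```text
time_s: 5.6
eef_pos: [535.4, -14.0, 199.5]
tool_rot: [[0.211, 0.977, -0.002], [0.977, -0.211, 0.001], [0.001, -0.002, -1.0]]
contact_force: [-0.6, 0.0, -3.2]
grip_width: 55.4
[-0.57917213  0.0460771  -3.22137484] [-1.44454057e+01  5.86949943e+00  1.00942205e+02  2.85826396e-02
  7.32994811e+01 -9.22598887e+01]
```

View pics/w3.png

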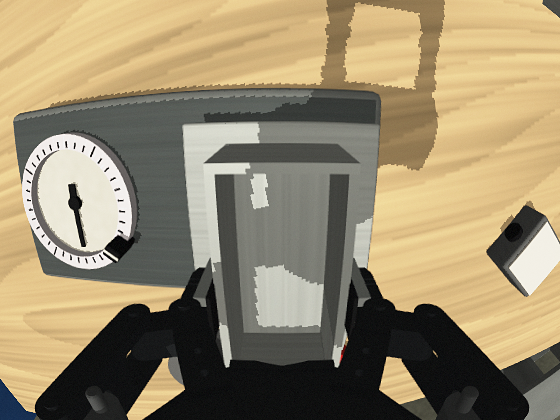

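View pics/s3.png

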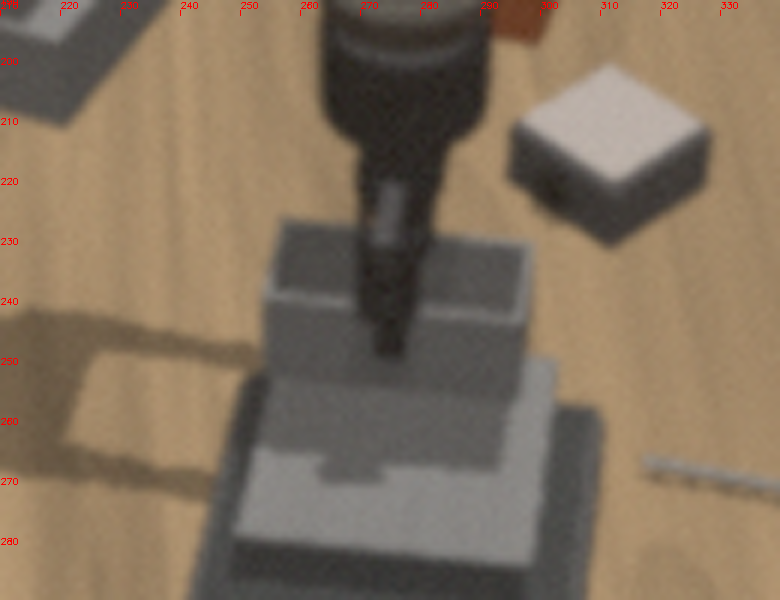

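```bash
python3 -m crank '[{"hand":-1,"travel":[0,0,1],"rotation":[0,0,0]},{"hand":-1,"travel":[0,0,2.5],"rotation":[0,0,0]},{"hand":-1,"travel":[0,0,3.8],"rotation":[0,0,0]},{"hand":-1,"travel":[0,0,4.6],"rotation":[0,0,0]},{"hand":-1,"travel":[0,0,5],"rotation":[0,0,0]},{"hand":-1,"travel":[0,0,5.2],"rotation":[0,0,0]},{"hand":-1,"travel":[0,0,5.4],"rotation":[0,0,0]},{"hand":-1,"travel":[0,0,5.6],"rotation":[0,0,0]},{"hand":-1,"travel":[0,0,5.8],"rotation":[0,0,0]},{"hand":-1,"travel":[0,0,5.8],"rotation":[0,0,0]}]' 40
python3 -m crank '[{"hand":-1,"travel":[0,0,0.2],"rotation":[0,0,0]},{"hand":-1,"travel":[0,0,0.4],"rotation":[0,0,0]},{"hand":-1,"travel":[0,0,0.4],"rotation":[0,0,0]}]'
python3 -m crank '[{"hand":-1,"travel":[0,0,0.2],"rotation":[0,0,0]},{"hand":-1,"travel":[0,0,0.4],"rotation":[0,0,0]},{"hand":-1,"travel":[0,0,0.4],"rotation":[0,0,0]}]'
python3 - <<'E'
from bench import arm
from h import *
p=arm.capture('wrist');cv2.imwrite('pics/w4.png',p['color'][:,:,::-1])
p=arm.capture('side');crop(p,210,220,110,140,6,'pics/s4.png')
im=cv2.imread('pics/s4.png');cv2.imwrite('pics/s4.png',cv2.resize(im,None,fx=.7,fy=.7))
E
```

```text
time_s: 6.7
eef_pos: [536.0, -15.0, 142.2]
tool_rot: [[0.212, 0.977, -0.0], [0.977, -0.212, 0.0], [-0.0, -0.0, -1.0]]
contact_force: [-0.1, -0.4, -2.8]
grip_width: 55.8
time_s: 7.0
eef_pos: [535.9, -15.0, 138.0]
tool_rot: [[0.212, 0.977, -0.001], [0.977, -0.212, 0.0], [0.0, -0.001, -1.0]]
contact_force: [-0.5, -0.3, -2.0]
grip_width: 54.9
time_s: 7.3
eef_pos: [536.2, -15.0, 134.2]
tool_rot: [[0.212, 0.977, 0.0], [0.977, -0.212, 0.0], [0.0, 0.0, -1.0]]
contact_force: [0.3, 0.2, -1.8]
grip_width: 55.6
```

View pics/w4.png

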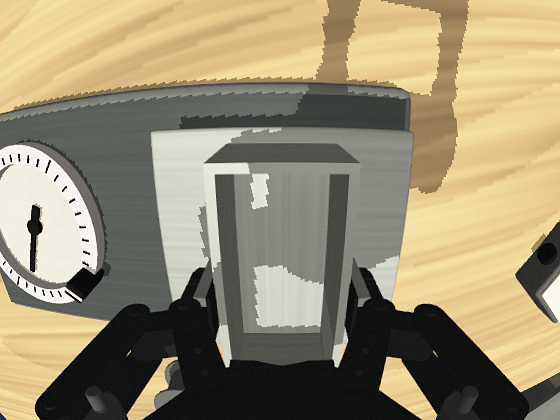

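View pics/s4.png

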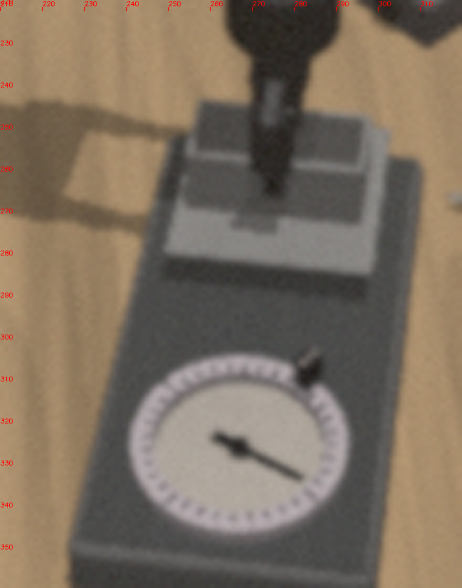

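The tray has touched down: the pointer has swung and the platform carries part of the weight. I'll lower the rest of the way and then open the jaws.

```bash
python3 -m crank '[{"hand":-1,"travel":[0,0,0.2],"rotation":[0,0,0]},{"hand":-1,"travel":[0,0,0.4],"rotation":[0,0,0]},{"hand":-1,"travel":[0,0,0.5],"rotation":[0,0,0]},{"hand":-1,"travel":[0,0,0.5],"rotation":[0,0,0]},{"hand":-1,"travel":[0,0,0.5],"rotation":[0,0,0]}]'
python3 -m crank '[{"hand":0.5,"travel":[0,0,0],"rotation":[0,0,0]},{"hand":0.5,"travel":[0,0,0],"rotation":[0,0,0]},{"hand":1,"travel":[0,0,0],"rotation":[0,0,0]},{"hand":1,"travel":[0,0,0],"rotation":[0,0,0]},{"hand":1,"travel":[0,0,0],"rotation":[0,0,0]},{"hand":1,"travel":[0,0,0],"rotation":[0,0,0]},{"hand":1,"travel":[0,0,-1],"rotation":[0,0,0]},{"hand":1,"travel":[0,0,-4],"rotation":[0,0,0]},{"hand":1,"travel":[0,0,-8],"rotation":[0,0,0]},{"hand":1,"travel":[0,0,-9],"rotation":[0,0,0]},{"hand":1,"travel":[0,0,-9],"rotation":[0,0,0]},{"hand":1,"travel":[0,0,-9],"rotation":[0,0,0]}]'
python3 - <<'E'
from bench import arm
from h import *
s=arm.state();print(s['joints'])
p=arm.capture('wrist');cv2.imwrite('pics/w5.png',p['color'][:,:,::-1]);pickle.dump(p,open('w5.pkl','wb'))
p=arm.capture('side');crop(p,210,220,110,140,4,'pics/s5.png');pickle.dump(p,open('s5.pkl','wb'))
p=arm.capture('top');crop(p,310,180,135,90,5,'pics/t5.png');pickle.dump(p,open('t5.pkl','wb'))
E
```

```text
time_s: 7.9
eef_pos: [536.3, -15.1, 129.5]
tool_rot: [[0.212, 0.977, 0.0], [0.977, -0.212, -0.0], [0.0, 0.0, -1.0]]
contact_force: [1.3, -0.7, 0.2]
grip_width: 55.5
time_s: 9.1
eef_pos: [535.6, -14.9, 218.5]
tool_rot: [[0.212, 0.977, -0.001], [0.977, -0.212, 0.0], [0.0, -0.001, -1.0]]
contact_force: [-0.3, 0.6, -0.7]
grip_width: 85.4
[-1.45246008e+01  4.82028188e+00  9.98280530e+01  5.29366940e-04
  7.54215927e+01 -9.22865642e+01]
```

View pics/w5.png

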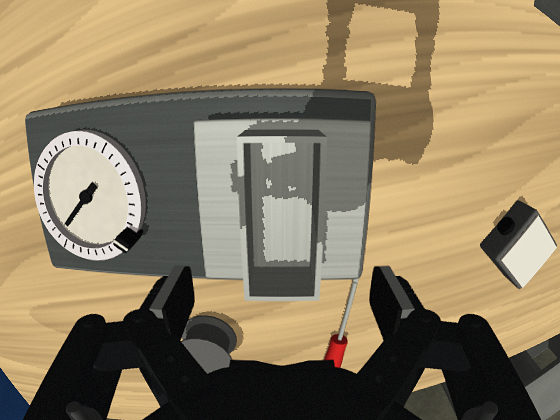

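View pics/s5.png

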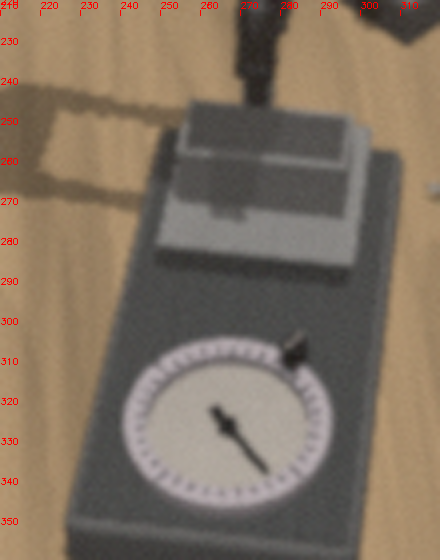

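View pics/t5.png

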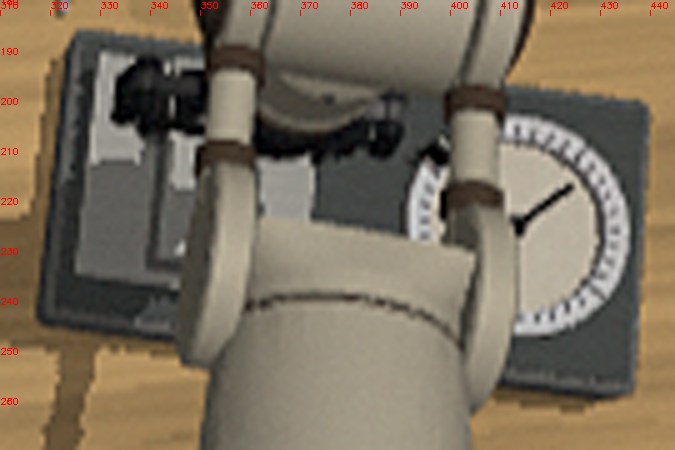

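The tray is free and standing on the platform. Now the pointer and tab angles from the three views.

```bash
cat >> h.py <<'E'
def fray(p,uv):
    m=p['mtx'];d=np.array([(uv[0]-m[0,2])/m[0,0],(uv[1]-m[1,2])/m[1,1]]);r=np.linalg.norm(d)
    c=np.array([np.sin(r)*d[0]/r,-np.sin(r)*d[1]/r,-np.cos(r)])
    return np.array(p['origin']),np.array(p['rotation'])@c
def fatz(p,uv,z):
    o,d=fray(p,uv);return o+d*(z-o[2])/d[2]
YAW=-12.1
def cw(v): return np.radians(YAW-np.degrees(np.arctan2(v[1],v[0])))
E
python3 - <<'E'
from h import *
t=pickle.load(open('t5.pkl','rb'));s=pickle.load(open('s5.pkl','rb'));w=pickle.load(open('w5.pkl','rb'))
for n,f,p,c,e in[('t',atz,t,(412.4,225.4),(424.6,217.2)),('s',atz,s,(266.5,326.5),(276.75,338)),('w',fatz,w,(86.5,196),(67,223))]:
    C=f(p,c,66);E=f(p,e,66);print(n,C.round(1),E.round(1),np.linalg.norm(E-C).round(1),'pointer',cw(E-C).round(3))
print(fatz(w,(134,236),96),fatz(w,(88,195),72))
crop(w,20,120,140,150,5,'pics/w5c.png')
E
```

```text
t [ 492.4 -208.5   66. ] [ 514.9 -250.1   66. ] 47.3 pointer 0.865
s [ 493.4 -213.5   66. ] [ 517.2 -252.1   66. ] 45.4 pointer 0.806
w [ 493.7 -210.    66. ] [ 515.9 -249.8   66. ] 45.6 pointer 0.852
[ 535.94777869 -151.84532256   96.        ] [ 492.34566171 -203.12528294   72.        ]
```

View pics/w5c.png

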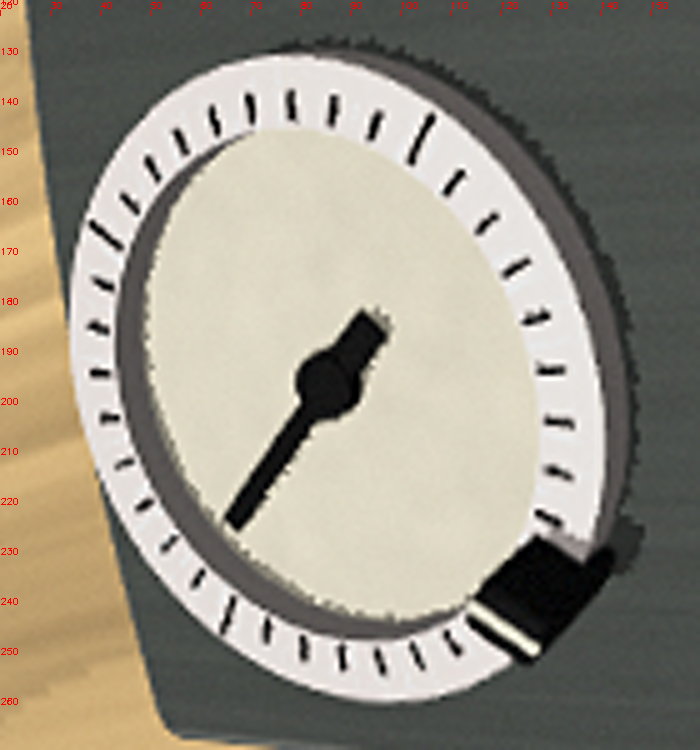

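```bash
python3 - <<'E'
from h import *
w=pickle.load(open('w5.pkl','rb'));D=np.array([493.2,-210.8])
for uv in [(114.2,241.6),(127,250.2),(128,229),(142,231)]:
    X=fatz(w,uv,96)[:2];print(X.round(1),np.linalg.norm(X-D).round(1),cw(X-D).round(3), fatz(w,uv,72)[:2].round(1))
# model overlay
def fproj(p,X):
    c=np.array(p['rotation']).T@(np.array(X,float)-p['origin']);v=np.array([c[0],-c[1]]);r=np.arctan2(np.linalg.norm(v),-c[2]);m=p['mtx']
    return m[:2,2]+m[0,0]*r*v/np.linalg.norm(v)
for a in (-1.2,-1.1,-1.0,-.9):
    th=np.radians(YAW)-a
    r=np.array([np.cos(th),np.sin(th)]);t=np.array([-r[1],r[0]])
    print(a,[fproj(w,[*(D+r*q+t*s),z]).round(0).tolist() for q,s,z in[(56,0,96),(72,0,96),(56,6,96),(72,6,96),(72,6,72),(56,6,72)]])
E
```

```text
[ 537.4 -175.1] 56.8 -0.89 [ 545.4 -192.2]
[ 548.1 -165. ] 71.5 -0.907 [ 557.1 -181.1]
[ 528.4 -155.3] 65.7 -1.217 [ 535.5 -170.5]
[ 532.9 -142. ] 79.5 -1.259 [ 540.5 -155.8]
-1.2 [[119.0, 226.0], [134.0, 233.0], [120.0, 220.0], [135.0, 227.0], [145.0, 217.0], [130.0, 211.0]]
-1.1 [[117.0, 231.0], [132.0, 239.0], [119.0, 226.0], [134.0, 234.0], [144.0, 224.0], [130.0, 217.0]]
-1.0 [[116.0, 236.0], [130.0, 245.0], [118.0, 231.0], [132.0, 240.0], [142.0, 230.0], [129.0, 222.0]]
-0.9 [[114.0, 241.0], [127.0, 251.0], [116.0, 236.0], [130.0, 246.0], [140.0, 236.0], [127.0, 226.0]]
```

The pointer reads about 0.85 and the ring about -0.90; the white line's end radii, 56.8 and 71.5, match the tab. I'll move above the tab with the jaws across it tangentially and half open.

```bash
python3 -m crank '[{"hand":0,"travel":[-3,0.8,0],"rotation":[0,0,-7]},{"hand":0,"travel":[-7,1.9,0],"rotation":[0,0,-15]},{"hand":0,"travel":[-11,2.9,0],"rotation":[0,0,-23]},{"hand":0,"travel":[-14,3.7,0],"rotation":[0,0,-31]},{"hand":0,"travel":[-15,4,0],"rotation":[0,0,-39]},{"hand":0,"travel":[-15,4,0],"rotation":[0,0,-47]},{"hand":0,"travel":[-15,4,0],"rotation":[0,0,-51.7]},{"hand":0,"travel":[-15,4,3],"rotation":[0,0,-51.7]},{"hand":0,"travel":[-15,4,6],"rotation":[0,0,-51.7]},{"hand":0,"travel":[-15,4,7],"rotation":[0,0,-51.7]},{"hand":0,"travel":[-15,4,7],"rotation":[0,0,-51.7]},{"hand":0,"travel":[-15,4,7],"rotation":[0,0,-51.7]}]' 25
python3 - <<'E'
from bench import arm
from h import *
s=arm.state();print(s['joints'])
p=arm.capture('wrist');cv2.imwrite('pics/w6.png',p['color'][:,:,::-1]);pickle.dump(p,open('w6.pkl','wb'))
p=arm.capture('side');crop(p,210,220,110,140,4,'pics/s6.png');pickle.dump(p,open('s6.pkl','wb'))
E
```

```text
time_s: 10.45
eef_pos: [543.8, -170.3, 150.0]
tool_rot: [[-0.636, 0.772, 0.001], [0.772, 0.636, -0.0], [-0.001, 0.0, -1.0]]
contact_force: [-0.3, -0.3, 0.3]
grip_width: 43.0
[-2.95341249e+01  1.38217570e+01  9.78586966e+01 -6.30223423e-04
  6.82716833e+01 -1.58999918e+02]
```

View pics/w6.png

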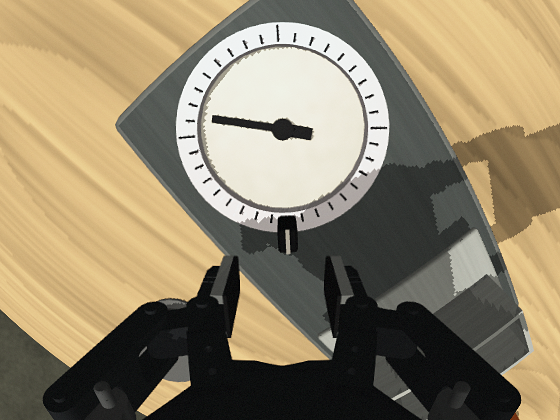

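View pics/s6.png

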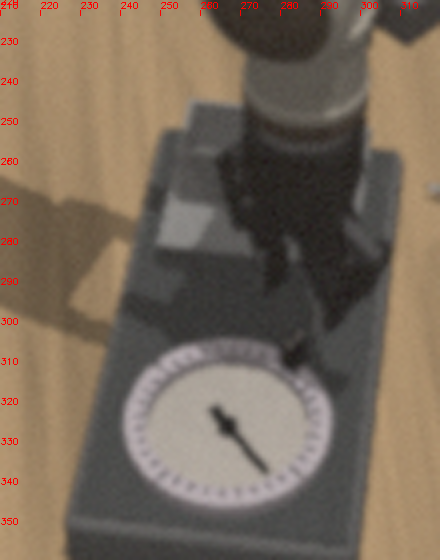

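```bash
python3 - <<'E'
from h import *
w=pickle.load(open('w6.pkl','rb'))
crop(w,165,10,240,250,3,'pics/w6c.png')
E
```

```text
(no output)
```

View pics/w6c.png

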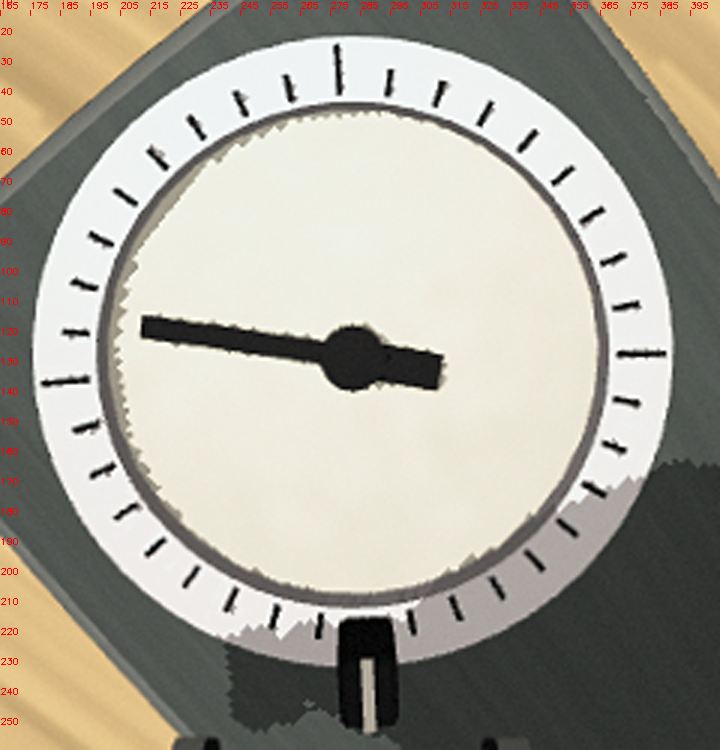

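```bash
python3 - <<'E'
from h import *
w=pickle.load(open('w6.pkl','rb'))
g=lambda u,v:(165+u/3,10+v/3)
H=fatz(w,g(352,357),66);T=fatz(w,g(141,328),66);print('hub',H.round(1),'tip',T.round(1),np.linalg.norm(T-H).round(1),'ptr',cw(T-H).round(3))
# ring outer ellipse centre
pts=[(353,35),(33,347),(672,350),(352,665),(130,120)]
P=np.array([fatz(w,g(*q),72)[:2] for q in pts]);A=np.c_[2*P,np.ones(len(P))];s=np.linalg.lstsq(A,(P**2).sum(1),rcond=None)[0]
C=s[:2];print('ring',C.round(1),'R',np.sqrt(s[2]+C@C).round(1))
for q in [(367,657),(369,732),(338,617),(392,617)]:
    X=fatz(w,g(*q),96)[:2];print(X.round(1),np.linalg.norm(X-C).round(1),cw(X-C).round(3))
for a,b in[((43,383),(88,381)),((336,45),(339,94)),((617,353),(666,354))]:
    X=(fatz(w,g(*a),72)[:2]+fatz(w,g(*b),72)[:2])/2;print('tick',cw(X-C).round(3),np.degrees(cw(X-C)).round(1))
E
```

```text
hub [ 493.9 -211.9   66. ] tip [ 517.3 -251.4   66. ] 45.9 ptr 0.826
ring [ 493.7 -212. ] R 68.5
[ 535.4 -173.9] 56.5 -0.952
[ 548.  -162.8] 73.3 -0.947
[ 532.5 -183.7] 48.1 -0.842
[ 525.8 -175.5] 48.6 -1.061
tick 0.611 35.0
tick 2.193 125.7
tick -2.512 -143.9
```

Ring -0.95 (tab line and all three long ticks agree) and pointer 0.826, so the turn needed is +1.776 rad, or 101.8°. Next I'll descend and grip the tab lightly.

```bash
python3 -m crank '[{"hand":0,"travel":[0.3,-0.1,1],"rotation":[0,0,-2.8]},{"hand":0,"travel":[0.3,-0.1,3],"rotation":[0,0,-2.8]},{"hand":0,"travel":[0.3,-0.1,5],"rotation":[0,0,-2.8]},{"hand":0,"travel":[0.3,-0.1,5],"rotation":[0,0,-2.8]},{"hand":-1,"travel":[0.3,-0.1,5],"rotation":[0,0,-2.8]},{"hand":-1,"travel":[0.3,-0.1,5],"rotation":[0,0,-2.8]},{"hand":-1,"travel":[0.3,-0.1,5],"rotation":[0,0,-2.8]},{"hand":-1,"travel":[0.3,-0.1,5],"rotation":[0,0,-2.8]},{"hand":-1,"travel":[0.3,-0.1,5],"rotation":[0,0,-2.8]},{"hand":-1,"travel":[0.3,-0.1,5],"rotation":[0,0,-2.8]}]' 20
python3 - <<'E'
from bench import arm
from h import *
s=arm.state();print(s['joints'])
p=arm.capture('wrist');cv2.imwrite('pics/w7.png',p['color'][:,:,::-1]);pickle.dump(p,open('w7.pkl','wb'))
E
```

```text
time_s: 11.55
eef_pos: [541.8, -168.9, 101.2]
tool_rot: [[-0.672, 0.74, 0.003], [0.74, 0.672, -0.001], [-0.003, 0.001, -1.0]]
contact_force: [-0.9, 1.3, 7.0]
grip_width: 11.3
[-2.95158713e+01  1.71250614e+01  9.99812842e+01  1.57702868e-02
  6.27266807e+01 -1.61772503e+02]
```

View pics/w7.png

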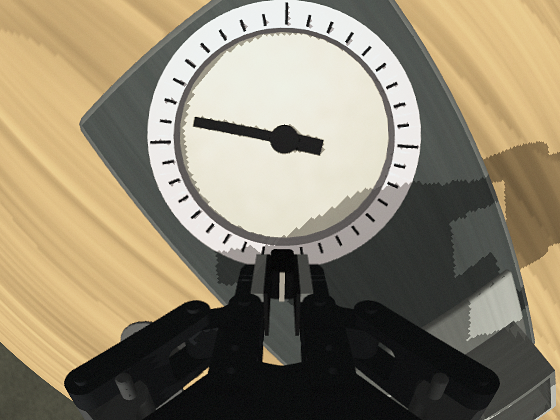

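The tab is gripped (opening 11.3 mm). I'll turn clockwise along the arc (radius 64.5 mm), the first 51°.

```bash
python3 -m crank '[{"hand":-1,"travel":[-0.67,-0.04,0],"rotation":[0,0,6]},{"hand":-1,"travel":[-1.45,-0.17,0],"rotation":[0,0,13]},{"hand":-1,"travel":[-2.21,-0.39,0],"rotation":[0,0,20]},{"hand":-1,"travel":[-2.93,-0.7,0],"rotation":[0,0,27]},{"hand":-1,"travel":[-3.61,-1.1,0],"rotation":[0,0,34]},{"hand":-1,"travel":[-4.23,-1.58,0],"rotation":[0,0,41]},{"hand":-1,"travel":[-4.72,-2.05,0],"rotation":[0,0,47]},{"hand":-1,"travel":[-5.01,-2.39,0],"rotation":[0,0,51]},{"hand":-1,"travel":[-5.01,-2.39,0],"rotation":[0,0,51]},{"hand":-1,"travel":[-5.01,-2.39,0],"rotation":[0,0,51]}]' 20
python3 - <<'E'
from bench import arm
from h import *
s=arm.state();print(s['joints'])
p=arm.capture('wrist');cv2.imwrite('pics/w8.png',p['color'][:,:,::-1]);pickle.dump(p,open('w8.pkl','wb'))
E
```

```text
time_s: 12.6
eef_pos: [556.6, -221.6, 101.2]
tool_rot: [[0.152, 0.988, -0.001], [0.988, -0.152, 0.0], [0.0, -0.001, -1.0]]
contact_force: [-5.1, 3.6, 10.6]
grip_width: 11.0
[-3.32498698e+01  2.14391493e+01  9.44355926e+01 -8.56502743e-03
  6.41621791e+01 -1.14481530e+02]
```

View pics/w8.png

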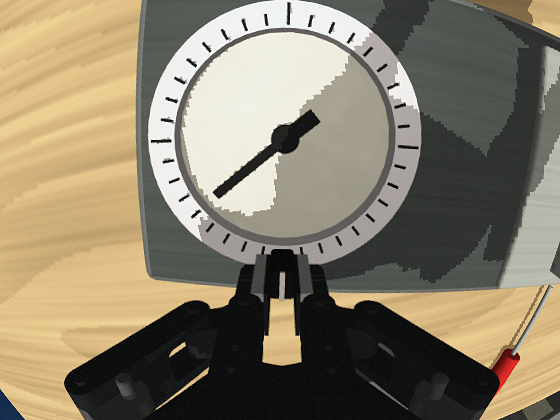

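The ring follows. Now the remaining 50.8°.

```bash
python3 -m crank '[{"hand":-1,"travel":[-0.67,-0.04,0],"rotation":[0,0,6]},{"hand":-1,"travel":[-1.45,-0.17,0],"rotation":[0,0,13]},{"hand":-1,"travel":[-2.21,-0.39,0],"rotation":[0,0,20]},{"hand":-1,"travel":[-2.93,-0.7,0],"rotation":[0,0,27]},{"hand":-1,"travel":[-3.61,-1.1,0],"rotation":[0,0,34]},{"hand":-1,"travel":[-4.23,-1.58,0],"rotation":[0,0,41]},{"hand":-1,"travel":[-4.72,-2.05,0],"rotation":[0,0,47]},{"hand":-1,"travel":[-5,-2.38,0],"rotation":[0,0,50.8]},{"hand":-1,"travel":[-5,-2.38,0],"rotation":[0,0,50.8]},{"hand":-1,"travel":[-5,-2.38,0],"rotation":[0,0,50.8]}]' 20
python3 - <<'E'
from bench import arm
from h import *
p=arm.capture('wrist');cv2.imwrite('pics/w9.png',p['color'][:,:,::-1]);pickle.dump(p,open('w9.pkl','wb'))
E
```

```text
time_s: 13.65
eef_pos: [525.6, -265.5, 101.1]
tool_rot: [[0.862, 0.507, -0.001], [0.507, -0.862, 0.004], [0.001, -0.004, -1.0]]
contact_force: [-4.1, 10.1, 14.9]
grip_width: 11.3
```

View pics/w9.png

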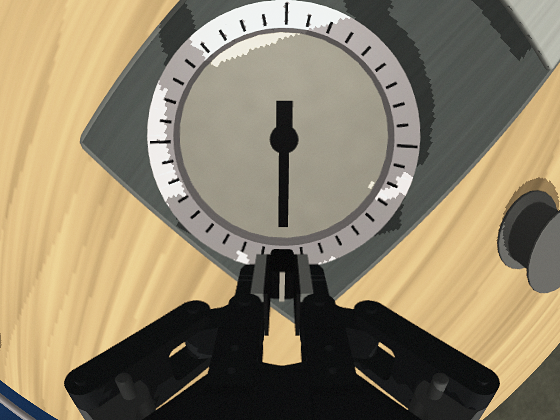

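The pointer (hub 284,138; tip 283,226) lines up with the tab's white line (282,287). I'll release, rise and check.

```bash
python3 -m crank '[{"hand":-0.2,"travel":[0,0,0],"rotation":[0,0,0]},{"hand":-0.2,"travel":[0,0,0],"rotation":[0,0,0]},{"hand":-0.2,"travel":[0,0,0],"rotation":[0,0,0]},{"hand":-0.2,"travel":[0,0,0],"rotation":[0,0,0]},{"hand":-0.2,"travel":[0,0,-1],"rotation":[0,0,0]},{"hand":-0.2,"travel":[0,0,-3],"rotation":[0,0,0]},{"hand":-0.2,"travel":[0,0,-5],"rotation":[0,0,0]},{"hand":-0.2,"travel":[0,0,-6],"rotation":[0,0,0]},{"hand":-0.2,"travel":[0,0,-6],"rotation":[0,0,0]},{"hand":-0.2,"travel":[0,0,-6],"rotation":[0,0,0]}]'
python3 - <<'E'
from bench import arm
from h import *
p=arm.capture('wrist');crop(p,165,10,240,250,3,'pics/w10.png');pickle.dump(p,open('w10.pkl','wb'))
p=arm.capture('side');crop(p,210,220,110,140,4,'pics/s10.png')
E
```

```text
time_s: 14.7
eef_pos: [525.4, -267.2, 158.9]
tool_rot: [[0.862, 0.507, -0.0], [0.507, -0.862, 0.0], [-0.0, -0.0, -1.0]]
contact_force: [0.1, 0.4, 0.6]
grip_width: 34.3
```

View pics/w10.png

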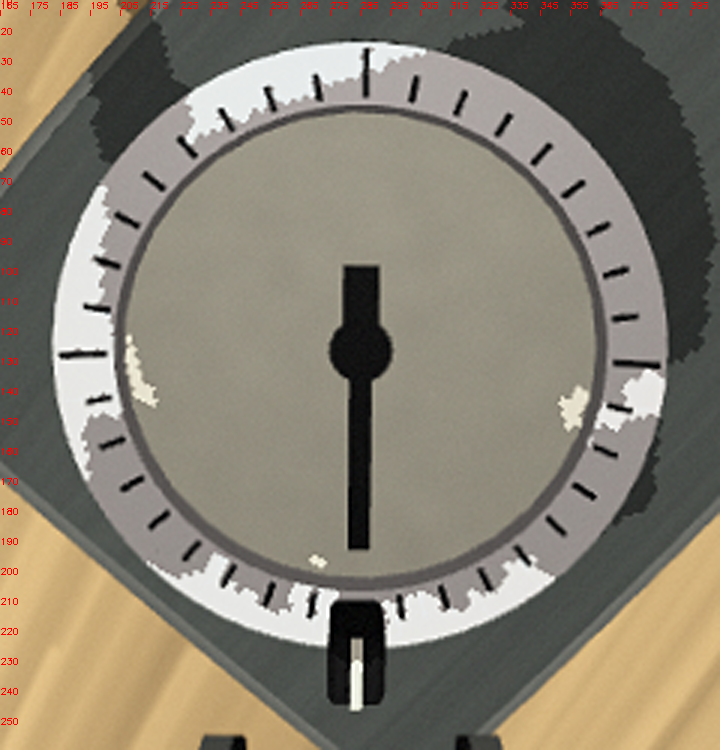

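View pics/s10.png

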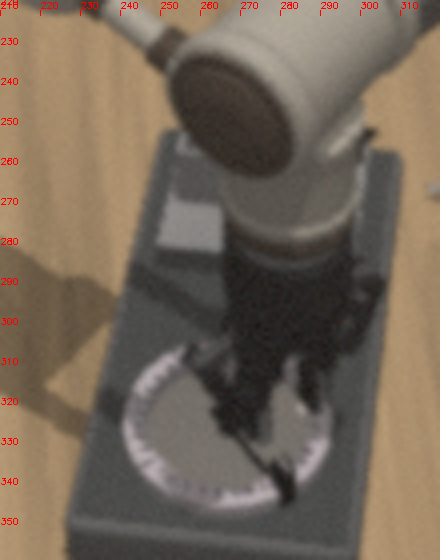

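```bash
python3 - <<'E'
from h import *
w=pickle.load(open('w10.pkl','rb'))
g=lambda u,v:(165+u/3,10+v/3)
H=fatz(w,g(360,351),66);T=fatz(w,g(358.5,548),66);print(H.round(1),'ptr',cw(T-H).round(3))
C=np.array(H[:2])
for q in [(357,640),(356,708)]:
    X=fatz(w,g(*q),96)[:2];print('line',np.linalg.norm(X-C).round(1),cw(X-C).round(3))
a,b=[fatz(w,g(*q),72)[:2] for q in[(82,354),(637,363)]]
d=b-a;print('ring by 90deg ticks',(cw(d)+np.pi/2), cw(-d)-np.pi/2)
X=fatz(w,g(366,72),72)[:2];print('180 tick',cw(C-X))
E
python3 -m crank '[{"hand":-0.2,"travel":[0,0,-4],"rotation":[0,0,0]},{"hand":-0.2,"travel":[0,-4,-8],"rotation":[0,0,0]},{"hand":-0.2,"travel":[0,-8,-12],"rotation":[0,0,0]},{"hand":-0.2,"travel":[0,-12,-14],"rotation":[0,0,0]},{"hand":-0.2,"travel":[0,-16,-14],"rotation":[0,0,0]},{"hand":-0.2,"travel":[0,-18,-14],"rotation":[0,0,0]},{"hand":-0.2,"travel":[0,-18,-14],"rotation":[0,0,0]},{"hand":-0.2,"travel":[0,-18,-14],"rotation":[0,0,0]}]'
python3 - <<'E'
from bench import arm
from h import *
p=arm.capture('side');crop(p,210,220,110,140,4,'pics/s11.png')
p=arm.capture('wrist');cv2.imwrite('pics/w11.png',p['color'][:,:,::-1])
E
```

```text
[ 494.3 -212.3   66. ] ptr 0.834
line 56.7 0.842
line 72.3 0.841
ring by 90deg ticks 0.8431105958554663 0.843110595855467
180 tick 0.8471039174959074
time_s: 15.6
eef_pos: [434.3, -112.3, 298.6]
tool_rot: [[0.862, 0.507, -0.001], [0.507, -0.862, -0.0], [-0.001, -0.0, -1.0]]
contact_force: [0.3, -0.6, 1.2]
grip_width: 34.5
```

View pics/s11.png

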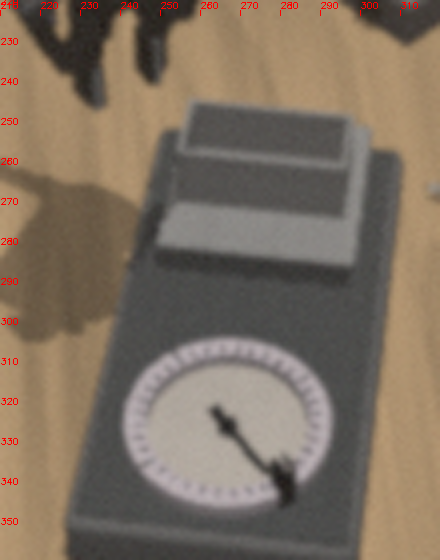

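View pics/w11.png

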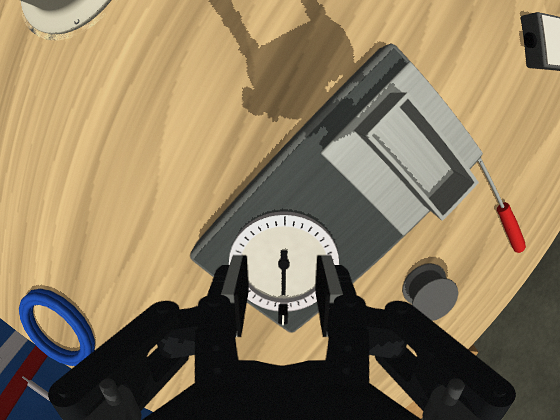

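Pointer 0.834 and ring 0.842, so they agree within 0.01 rad. The tray stands on the platform, the bystanders look undisturbed and the arm is clear. Handing in.

```bash
python3 -c "
from bench import arm
print(arm.hand_in())"
```

```text
the job is handed in; nothing more can be done
None
```

The tray is standing released on the middle of the platform and the ring's zero mark is at the pointer. I handed the job in at about 16 s of the 64 s; no verdict is reported.

- **Tray:** I gripped the smaller grey tray (about 118 x 54 mm measured), lowered it slowly onto the platform and let go. The side and wrist views afterwards show it upright and near the centre. I judged the centring by eye and by the arm's position at release, about 1 mm from my measured platform centre.
- **Ring:** I gripped the tab and turned it about 102° clockwise, then released it and backed off.
- **Zero mark:** After release, the wrist camera gave the pointer at 0.834 rad and the ring at 0.842–0.847 rad. The gap of about 0.01 rad is well inside the 0.09 limit.
- **Bystanders:** The junction box, spool and screwdriver looked undisturbed in the last wrist view; I did not measure their shift.
- **Readings that disagreed:**
  - Before turning, the pointer read 0.81–0.87 rad across the views, and the first ring estimates were -1.1 and -0.9. I used the close-up wrist readings, -0.95 and 0.826.
  - The wrist force suggested a heavier tray than the pointer did (about 3.2–3.6 N against 2.5 N). I followed the pointer, since that is what is judged.

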